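# Slide the filter-ring jar along the rail into its keeper

## Robot

A 7-joint arm with a two-finger parallel gripper is mounted at the origin on the work surface. World frame = base frame: x ahead of the robot, y to its left, z up, the work surface at z = 0. Lengths are in m, angles in rad, forces in N, time in s.
With the tool pointing down it reaches from about 0.4 to 0.85 m from the base axis. Payload 10.4 kg.
Tool frame: the origin (TCP) lies where the fingers leave the gripper's body, on its centre line; the fingertips stand 70 mm ahead of it and the grasp point (between the pads) lies bot.grasp_offset ahead of it (bot.grasp_offset is the distance from the TCP to the grasp point, in m); z points along the fingers, y is the direction in which the jaws open and shut (so a half turn about z gives the same grasp; the last joint's range is limited). The gripper opens to 87 mm and grips with 3 to 60 N. Pads are 19 mm wide; open, the fingers measure 117 mm over their backs; the gripper's body (75 mm by 190 mm) begins 51 mm behind the grasp point.
Start: joints at [-1.344, 0.332, -0.065, 1.46, 0.022, 1.35, -0.088], TCP at [0.154, 0.606, 0.292] pointing down, gripper open.
Joint ranges: [-2.6, 2.6], [-0.5, 2.12], [-1.47, 1.34], [0.16, 2.42], [-1.27, 4.41], [0.06, 2.06], [-2.6, 2.6]. Speed limits (rad/s): [2.22, 2.22, 2.79, 2.79, 3.14, 3.14, 3.14].

## Interface

Orientations are given as [roll, pitch, yaw] about the fixed x, y, z axes, in that order (R = Rz(yaw) Ry(pitch) Rx(roll)).
In Python, from rig import bot, optics, workorder, models gives the robot as it stands. The module is installed in compiled form; this text tells all that it offers.
- The arm moves only by the tool move_arm, never from a script. Its argument "deltas" is a list of rows, each an object with "translation": the shift along the tool's x, y, z in cm, a list of three; "delta_rot": the turn, a rotation vector about the tool's x, y, z in rad, a list of three; "fingers": the finger opening in cm, from 0 to 8.7. In form: [{"translation": [dx, dy, dz], "delta_rot": [wx, wy, wz], "fingers": fingers}, ...]. A call has 1 to 20 rows; each row shifts and turns the commanded pose from where the row before left it, along the tool's axes as they then stand; what a row does not reach is not made up. A row lasts 1/12 s, in which the tool goes at most 41.7 mm and 7.16 degrees, less where a joint would pass 70% of its speed; a pose out of reach is approached as far as the arm can. A call with a gripper value outside its range is refused whole. The fingers move at their own pace and stop on an object; "newtons" is the grip in N (left out, the last holds). Time passes only in rows, so rows that do not move let the fingers close. It gives the time, the measured TCP pose, the force and the opening at its end, in the units of the state.
- bot.get_obs(): the state, without advancing time (a new reading comes with each control period).
- optics.grab_frame(name): name is "scene" or "top"; returns the picture (400x640x3 uint8, red, green, blue); there is no depth.
- optics.get_calibration(name): a dict with "fx", "fy", "cx", "cy" (pixels), "k1" (the pictures are not rectified: a ray, as slopes to the right and down, at radius r is drawn at 1 + k1 r^2 times it, then the intrinsics apply), "pose" (4x4, takes a point from camera to world coordinates). Camera axes: x right, y up, looking along -z (the intrinsics and any distortion apply to the point x, -y, -z); pixel columns grow to the right and rows downward; lengths in m; the calibration is good to about 2 mm. A picture is of the moment at which its call begins. get_calibration takes no time and is no camera call.
- workorder.close_job(): hands the job in, once; it reports no verdict.
Trained networks look in the newest picture that a camera, given by its name, has taken for a name from the list of things; names that differ only in an ending like _2 or _b are one class to them, and where a whole thing is asked for, a point or a joint stands for the part that bears it (a point fixed in the world has none). Each returns a list of dicts, best first, with "confidence" (0 to 1); they miss things now and then, are a little off and sometimes report something else, mostly with a low value. They report only what shows in the picture. A call takes as long as a camera call. They do not tell look-alikes from the thing itself.
- models.spot_in(thing, camera): "rect" ([centre column, centre row, width, height] in pixels, round what is visible of it).
The state is a dict: "time": time; "qpos": joint angles; "qvel": joint speeds; "tau": joint torques, N m; "eef_pos": TCP position; "tool_rot": TCP orientation; "contact_force": force on the tool from outside, world axes, zero at the start; "moment": the same for the moment, N m; "grip_width": finger opening in m.
Only numpy, scipy, OpenCV 4.12 (cv2) and the standard library are available. Lean on these libraries where they do the work, as an engineer would, in place of code of your own. Each camera call takes 0.05 s, during which the arm holds its last target. There are 200 camera calls.

## Task

Put the glass jar of filter rings away for closing the shelf: nudge it straight back against the back rail where it stands, then slide it left along the rail, touching the rail all the way, past the sprung red roller until it sits firmly home against the rubber buffer with the roller closed in behind it. It is glass, so feel your way and never press it harder than 20 N; keep it upright and leave everything else on the shelf where it is.

Things in the scene. Friction and masses are not known exactly. Their poses are not given: they have to be found in the camera images.
- shelf: White gloss pull-out cabinet shelf, fixed, with a straight back rail. Origin: on the shelf top at the foot of the rail's front face, midway along the rail. x points square into the rail, away from the robot; y along the rail to the left (seen from the robot); z up. Shelf top: y -430 to 430, x -290 mm to the rail face at 0. Rail 16 mm thick, its top 58 mm above the shelf top.
- jar: Round glass jar of brown ceramic rings, blue screw lid, upright, loose; too wide to grip. Wall 90 mm across, straight up to 52 mm; lid 85 mm; 72 mm tall; 0.35 to 0.6 kg. Origin: centre of its underside, z up. Starts 20 to 55 mm off the rail, y -240 to -120 mm in the shelf frame. On the rail its axis is 45 mm from it. Slides at 1 to 2 N; pushed more than 5 deg towards the rail it can wedge and the force climbs.
- end_bracket: Aluminium plate fixed on the shelf, square to the rail near its left end, reaching 80 mm out from the rail, 55 mm tall. Origin: where its right-hand face meets the rail face and the shelf top (y 270 mm in the shelf frame); axes as the shelf's. It carries an adjustable rubber buffer on a screw (see screw_hole).
- screw_hole (a point): Where the buffer screw passes the bracket's right face, 45 mm off the rail, 30 mm above the shelf. A black rubber pad 26 mm across on the screw faces the jar. How far it stands out to the right is set by hand and NOT measured: 18 to 46 mm, so the jar's axis is 63 to 91 mm from the plate when it meets the pad. The pad gives 4 N per mm for 2.5 mm, then is solid. Find it by feel.
- keeper: Steel pivot post of the sprung keeper arm, 14 mm across (coil 20 mm), 52 mm tall, on a 34 x 44 mm foot plate, fixed on the shelf 125 mm off the rail. Origin: foot of the post on the shelf top (x -125, y 108 mm in the shelf frame), axes as the shelf's.
- roller_rest (a point): Centre of the red keeper roller (16 mm across, 18 to 48 mm above the shelf) when its arm is at rest: 81 mm off the rail, y 169 mm in the shelf frame. This point does not move with the arm.
- keeper_arm (a joint): Angle (rad) of the sprung arm, 75 mm long, from the post leftwards and towards the rail, red roller at its end. 0 = at rest; grows (to 0.6) as the roller is pushed away from the rail. A jar sliding along the rail pushes it out to about 0.27, adding about 3 to 8 N to the push; once the jar's axis is left of the roller the arm swings back in behind it (0.01 to 0.27 when holding).
- vial_stand: Bystander: white plastic stand 42 x 92 mm with two clear glass test vials with black caps, 68 mm tall in all, loose, fragile. Origin: centre of its underside.
- tub: Bystander: round green plastic flip-top tub, closed, 80 mm across, 62 mm tall, loose. Origin: centre of its underside.
- air_pump: Bystander: black plastic air pump with a toggle switch on top, 115 x 68 mm, 69 mm tall, loose, left of the end bracket. Origin: centre of its underside.
- scraper: Bystander: stainless steel scraper handle lying at the right end of the shelf, 171 mm long (along its own x), 36 mm wide at the head, 17 mm tall, loose. Origin: under its middle.
There are look-alikes about, which are no part of the job. There is more than one size of the jar; the one meant has the size given above.

How it is judged:
On the way, in this order (a step that is already met when the one before it is completed fails the run):
1. the jar has been brought back against the rail (within 3 mm) while still right of the shelf's middle (y below -50 mm in the shelf frame) (x of jar in the frame of shelf above -0.048 m and y of jar in the frame of shelf below -0.05 m), for 0.2 s.
2. the jar has been pushed past the roller and onto the rubber buffer (more than 2 N on it), still against the rail (contact force between jar and end_bracket above 2 N and y of jar in the frame of roller_rest above 0.006 m and x of jar in the frame of shelf above -0.049 m), for 0.1 s.
At the end, for the whole second after the job is handed in: The jar stands upright and at rest, against the rail (within 3 mm), its axis at least 6 mm to the left of the roller's rest centre, still bearing on the rubber buffer (more than 0.4 N), with the robot clear of it (contact force between jar and end_bracket above 0.4 N and y of jar in the frame of roller_rest above 0.006 m and x of jar in the frame of shelf above -0.048 m and angle between jar's own z axis and vertical below 0.05 rad and linear speed of jar below 0.01 m/s); the robot touches nothing.
It fails at once if the glass jar is pressed harder than 20 N (by the robot, on the buffer or on the roller arm) (contact force between any of the fingers, the arm and jar above 20 N or contact force between jar and end_bracket above 20 N or contact force between jar and keeper above 20 N).
It fails at once if the jar leaves the rail by more than 6 mm once it is along the rail (y above -50 mm in the shelf frame) (y of jar in the frame of shelf above -0.05 m and x of jar in the frame of shelf below -0.051 m).
It fails at once if the jar is tipped or lifted (angle between jar's own z axis and vertical above 0.15 rad or z of jar in the frame of shelf above 0.012 m).
It fails at once if a bystander is shifted by more than 10 mm (distance of any of vial_stand, tub, air_pump, scraper from where it was at the start of the episode above 0.01 m).
It also fails if it takes over 72 s, if anything falls off the work surface, if the arm or the gripper's body presses on something with over 40 N, if the wrist force passes 120 N, or if a joint passes its speed limit or range.

## Working session

There is one attempt and no reset: what is moved stays moved. The work goes in short steps, Python scripts to look and compute and a tool call to move; the robot and the scene stay as the last step left them, time stands still between calls to the robot, and variables do not carry over. Pictures are saved under pics/ and viewed, about 8 in all and at most 12, crops included, and the job is handed in when it is done.

Besides the shell and the picture viewer there is one more tool, called after ">>>" as name(argument=value, ...), one argument or row to a line, values as JSON. move_arm: Moves the arm, as the interface text tells. Its arguments: {"type":"object","properties":{"deltas":{"type":"array"},"newtons":{"type":"number"}},"required":["deltas"]}

```bash
mkdir -p pics
cat > h.py <<'E'
import numpy as np, cv2
from rig import bot, optics, workorder, models
def proj(P,c):
    k=optics.get_calibration(c); T=np.array(k["pose"]); p=(np.atleast_2d(P)-T[:3,3])@T[:3,:3]
    s=np.c_[p[:,0],-p[:,1]]/(-p[:,2:3]); s=s*(1+k["k1"]*(s**2).sum(1,keepdims=True))
    return s*[k["fx"],k["fy"]]+[k["cx"],k["cy"]]
def ray(uv,c):
    k=optics.get_calibration(c); T=np.array(k["pose"])
    d=(np.array(uv,float)-[k["cx"],k["cy"]])/[k["fx"],k["fy"]]; s=d.copy()
    for _ in range(20): s=d/(1+k["k1"]*(s@s))
    return T[:3,3],T[:3,:3]@np.array([s[0],-s[1],-1])
def onz(uv,c,z):
    o,d=ray(uv,c); return o+d*(z-o[2])/d[2]
def save(c,n):
    im=optics.grab_frame(c); cv2.imwrite(f"pics/{n}.png",im[:,:,::-1]); return im
E
python3 - <<'E'
from h import *
o=bot.get_obs(); print({k:np.round(v,3) for k,v in o.items()}, bot.grasp_offset)
for c in("scene","top"):
    save(c,c+"0"); k=optics.get_calibration(c); print(c,k["fx"],k["k1"],np.round(k["pose"],3).tolist())
    for t in("jar","shelf","end_bracket","keeper","keeper_arm","vial_stand","tub","air_pump","scraper"):
        print(t,[(np.round(d["rect"]).astype(int).tolist(),round(d["confidence"],2)) for d in models.spot_in(t,c)][:4])
E
```

```text
{'time': np.float64(0.0), 'qpos': array([-1.344,  0.333, -0.065,  1.461,  0.022,  1.35 , -0.089]), 'qvel': array([ 0.   ,  0.001,  0.001,  0.   , -0.001,  0.002, -0.   ]), 'tau': array([-0.0000e+00, -6.2324e+01,  2.5000e-02, -3.8991e+01, -6.1000e-02,
        3.9000e-02,  0.0000e+00]), 'eef_pos': array([0.154, 0.605, 0.291]), 'tool_rot': array([-3.14 ,  0.   ,  2.892]), 'contact_force': array([-0.887, -0.121, -1.104]), 'moment': array([0.019, 0.002, 0.03 ]), 'grip_width': np.float64(0.087)} 0.051
scene 385.6596478051767 -0.025842057899313396 [[0.722, -0.533, 0.441, 0.984], [0.692, 0.57, -0.443, -0.631], [-0.015, 0.625, 0.781, 1.067], [0.0, 0.0, 0.0, 1.0]]
jar [([227, 332, 27, 30], 0.96), ([213, 211, 42, 44], 0.81), ([306, 250, 31, 39], 0.69)]
shelf [([427, 256, 426, 284], 0.55)]
end_bracket [([419, 180, 18, 19], 0.84)]
keeper [([376, 192, 34, 14], 0.76)]
keeper_arm [([380, 188, 24, 4], 0.46), ([417, 176, 18, 18], 0.43)]
vial_stand [([375, 163, 26, 25], 0.55)]
tub [([341, 191, 21, 29], 0.69)]
air_pump [([418, 155, 34, 27], 0.96)]
scraper [([250, 282, 44, 40], 0.81)]
top 497.8329266247629 -0.08229642483934808 [[0.025, 0.981, -0.192, 0.128], [-1.0, 0.023, -0.013, -0.068], [-0.008, 0.193, 0.981, 1.567], [0.0, 0.0, 0.0, 1.0]]
jar [([473, 173, 23, 27], 0.96), ([407, 280, 45, 45], 0.84), ([373, 170, 40, 31], 0.73), ([228, 196, 32, 16], 0.3)]
shelf [([313, 120, 568, 241], 0.92)]
end_bracket [([220, 144, 22, 28], 0.84)]
keeper [([260, 170, 31, 28], 0.46)]
keeper_arm [([249, 160, 4, 4], 0.62)]
vial_stand [([228, 198, 33, 18], 0.97)]
tub [([286, 197, 24, 29], 0.96)]
air_pump [([182, 167, 22, 37], 0.58), ([424, 192, 12, 52], 0.53)]
scraper [([424, 191, 11, 54], 0.69), ([222, 144, 23, 27], 0.53)]
```

Run:
```python
import cv2
a=cv2.imread("pics/scene0.png");b=cv2.imread("pics/top0.png")
cv2.imwrite("pics/top0c.png",cv2.resize(b[90:300,150:510],(800,467),interpolation=cv2.INTER_CUBIC))
```

```text
(no output)
```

View pics/scene0.png

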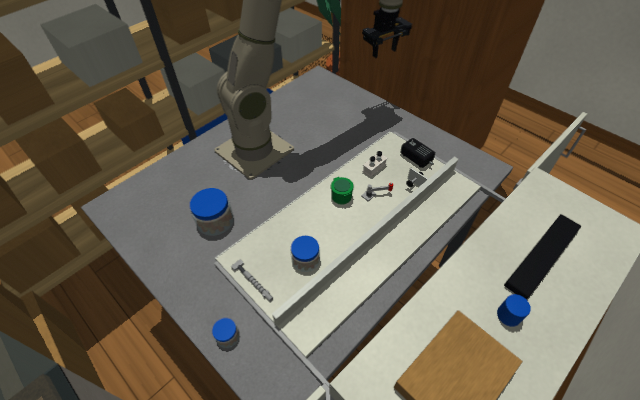

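View pics/top0c.png

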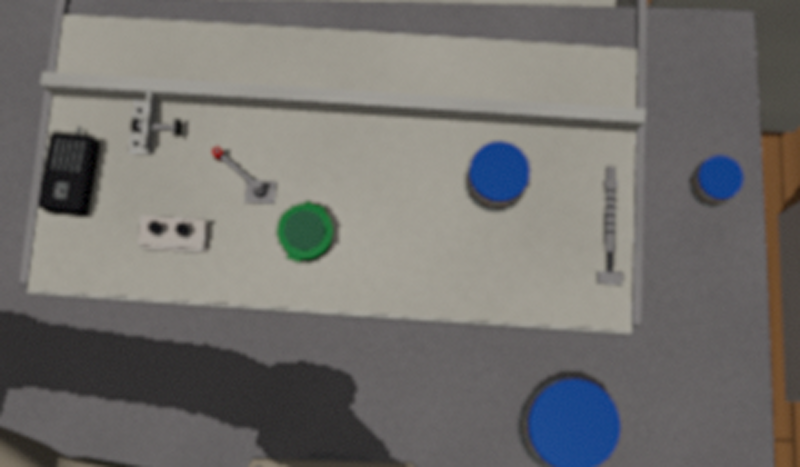

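Three blue-lidded jars: small at top-image (473,173), large at (407,280), both off the shelf; the middle one at (373,170) stands on the shelf. I'll measure its lid and view an enlarged scene crop.

Run:
```python
import cv2
a=cv2.imread("pics/scene0.png");b=cv2.imread("pics/top0.png")
cv2.imwrite("pics/sc_c.png",cv2.resize(a[130:330,210:477],(800,600),interpolation=cv2.INTER_CUBIC))
for n,i in(("top",b),("scene",a)):
    h=cv2.cvtColor(i,cv2.COLOR_BGR2HSV)
    for nm,m in(("blue",cv2.inRange(h,(100,150,60),(130,255,255))),("red",cv2.inRange(h,(0,150,80),(6,255,255))|cv2.inRange(h,(174,150,80),(180,255,255))),("green",cv2.inRange(h,(55,140,40),(80,255,255)))):
        _,_,s,c=cv2.connectedComponentsWithStats(m)
        print(n,nm,[(s[j].tolist(),c[j].round(1).tolist()) for j in range(1,len(s)) if s[j][4]>8])
```

```text
top blue [([362, 154, 25, 26, 521], [374.2, 167.0]), ([465, 160, 19, 19, 282], [473.8, 169.3]), ([388, 260, 41, 42, 1324], [407.8, 280.7])]
top red []
top green [([276, 182, 23, 25, 237], [287.7, 194.8])]
scene blue [([267, 89, 5, 4, 14], [269.0, 90.5]), ([195, 114, 32, 22, 191], [210.7, 124.6]), ([182, 136, 8, 8, 41], [185.4, 139.7]), ([190, 188, 38, 32, 948], [208.5, 203.6]), ([292, 236, 27, 26, 559], [304.8, 248.2]), ([498, 294, 32, 32, 690], [514.3, 309.6]), ([212, 318, 24, 24, 432], [223.6, 329.6])]
scene red [([389, 183, 4, 4, 10], [390.2, 184.5])]
scene green [([318, 0, 16, 18, 110], [325.2, 6.3]), ([332, 0, 9, 18, 77], [336.5, 8.8]), ([331, 177, 22, 27, 342], [341.5, 191.8])]
```

View pics/sc_c.png

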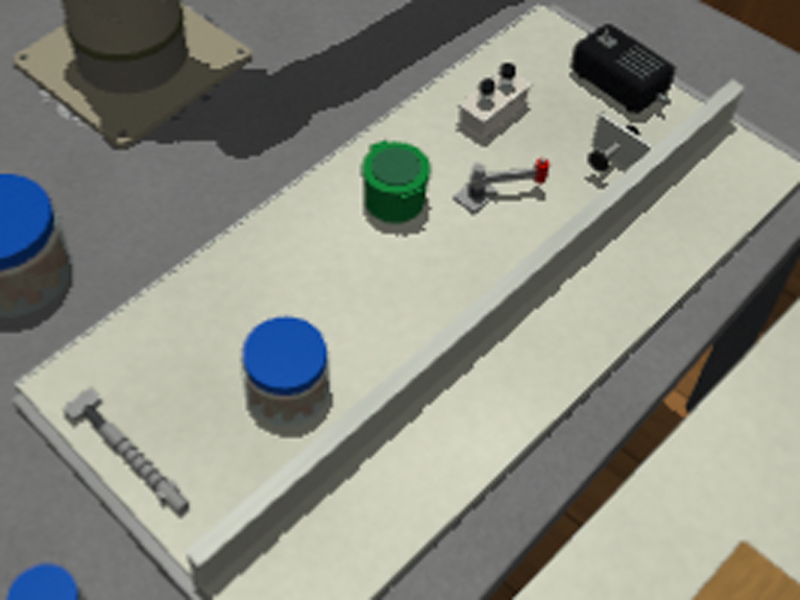

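```bash
cat > fit.py <<'E'
from h import *
from scipy.optimize import least_squares
S=lambda x,y:(x/2.996+209.8,y/3+129.8); T=lambda x,y:(x/2.222+149.7,y/2.222+89.7)
L=[((0,.43,.058),"top",T(43,88)),((0,-.43,.058),"top",T(642,123)),((.016,.43,.058),"top",T(44,73)),((.016,-.43,.058),"top",T(644,109)),
((-.29,.43,0),"top",T(28,294)),((-.29,-.43,0),"top",T(632,332)),((-.081,.169,.048),"top",T(218,152)),
((-.29,.43,0),"scene",S(545,5)),((-.29,-.43,0),"scene",S(18,385)),((-.081,.169,.048),"scene",S(542,161)),
((0,-.43,.058),"scene",S(190,562)),((.016,.43,.058),"scene",S(744,88)),((-.125,.108,.052),"scene",S(478,168))]
def W(p,q):
    c,s=np.cos(p[3]),np.sin(p[3]); q=np.array(q); return np.array([p[0]+c*q[0]-s*q[1],p[1]+s*q[0]+c*q[1],p[2]+q[2]])
f=lambda p:np.concatenate([proj(W(p,q),c)[0]-uv for q,c,uv in L])
r=least_squares(f,[.75,0,.02,0],loss="soft_l1"); p=r.x
print("shelf",p.round(4)); print(f(p).reshape(-1,2).round(1).tolist())
def S2(w): 
    c,s=np.cos(p[3]),np.sin(p[3]); d=w[:2]-p[:2]; return [c*d[0]+s*d[1],-s*d[0]+c*d[1]]
z=p[2]+.072
for uv,c in(((374.2-.2,167),"top"),((304.8,248.2),"scene")):
    w=onz(uv,c,z); print("jar",c,w.round(4),np.round(S2(w),4))
w=onz((374,167),"top",z); o=np.array(optics.get_calibration("top")["pose"])[:3,3]
print("diam",2*np.sqrt(521/np.pi)/497.8*np.linalg.norm(w-o))
for t,uv,c,h in(("tub",(287.7,194.8),"top",.06),("tub",(341.5,186),"scene",.06),("pad",T(182,128),"top",.03),("pad",S(598,161),"scene",.03),("vial",T(175,229),"top",.03),("vial",S(492,100),"scene",.034)):
    w=onz(uv,c,p[2]+h); print(t,w.round(3),np.round(S2(w),3))
E
python3 fit.py
```

```text
shelf [ 6.113e-01 -4.000e-04  1.410e-02 -4.070e-02]
[[-1.2, -1.4], [0.6, -1.0], [-1.0, 0.6], [-0.2, 0.5], [-0.3, -1.4], [-0.8, -0.9], [-0.8, -0.1], [-1.8, 0.4], [-0.7, 1.1], [-0.4, 1.1], [-1.7, -2.2], [-0.7, 0.1], [-0.1, 0.5]]
jar top [ 0.511  -0.2234  0.0861] [-0.0911 -0.227 ]
jar scene [ 0.5159 -0.2247  0.0861] [-0.0861 -0.228 ]
diam 0.07956408554149652
tub [0.42  0.039 0.074] [-0.192  0.032]
tub [0.425 0.043 0.074] [-0.188  0.036]
pad [0.577 0.226 0.044] [-0.044  0.225]
pad [0.575 0.236 0.044] [-0.046  0.235]
vial [0.428 0.227 0.044] [-0.192  0.22 ]
vial [0.423 0.227 0.048] [-0.197  0.219]
```

>>> move_arm(
  deltas=[
    {"translation":[0,0,0],"delta_rot":[0,0,0.116],"fingers":0},
    {"translation":[0,0,0],"delta_rot":[0,0,0.116],"fingers":0},
    {"translation":[0,0,0],"delta_rot":[0,0,0.116],"fingers":0},
    {"translation":[0,0,0],"delta_rot":[0,0,0.116],"fingers":0},
    {"translation":[0,0,0],"delta_rot":[0,0,0.116],"fingers":0},
    {"translation":[0,0,0],"delta_rot":[0,0,0.116],"fingers":0},
    {"translation":[0,0,0],"delta_rot":[0,0,0.116],"fingers":0},
    {"translation":[0,0,0],"delta_rot":[0,0,0.116],"fingers":0},
    {"translation":[0,0,0],"delta_rot":[0,0,0.116],"fingers":0},
    {"translation":[0,0,0],"delta_rot":[0,0,0.116],"fingers":0},
    {"translation":[0,0,0],"delta_rot":[0,0,0.116],"fingers":0},
    {"translation":[0,0,0],"delta_rot":[0,0,0.116],"fingers":0},
  ],
)

```text
time: 2.0
eef_pos: [0.1545, 0.6056, 0.2923]
tool_rot: [-3.142, -0.0, 1.494]
contact_force: [-0.3, 0.1, -0.2]
grip_width: 0.015
```

>>> move_arm(
  deltas=[
    {"translation":[-2,2.3,0.5],"delta_rot":[0,0,0],"fingers":0},
    {"translation":[-2,2.3,0.5],"delta_rot":[0,0,0],"fingers":0},
    {"translation":[-2,2.3,0.5],"delta_rot":[0,0,0],"fingers":0},
    {"translation":[-2,2.3,0.5],"delta_rot":[0,0,0],"fingers":0},
    {"translation":[-2,2.3,0.5],"delta_rot":[0,0,0],"fingers":0},
    {"translation":[-2,2.3,0.5],"delta_rot":[0,0,0],"fingers":0},
    {"translation":[-2,2.3,0.5],"delta_rot":[0,0,0],"fingers":0},
    {"translation":[-2,2.3,0.5],"delta_rot":[0,0,0],"fingers":0},
    {"translation":[-2,2.3,0.5],"delta_rot":[0,0,0],"fingers":0},
    {"translation":[-2,2.3,0.5],"delta_rot":[0,0,0],"fingers":0},
    {"translation":[-2,2.3,0.5],"delta_rot":[0,0,0],"fingers":0},
    {"translation":[-2,2.3,0.5],"delta_rot":[0,0,0],"fingers":0},
    {"translation":[-2,2.3,0.5],"delta_rot":[0,0,0],"fingers":0},
    {"translation":[-2,2.3,0.5],"delta_rot":[0,0,0],"fingers":0},
  ],
)

```text
time: 3.17
eef_pos: [0.4567, 0.3023, 0.2223]
tool_rot: [3.141, -0.001, 1.5]
contact_force: [0.7, -0.1, -0.9]
grip_width: 0.0005
```

>>> move_arm(
  deltas=[
    {"translation":[-3.27,0,0.1],"delta_rot":[0,0,0],"fingers":0},
    {"translation":[-3.27,0,0.1],"delta_rot":[0,0,0],"fingers":0},
    {"translation":[-3.27,0,0.1],"delta_rot":[0,0,0],"fingers":0},
    {"translation":[-3.27,0,0.1],"delta_rot":[0,0,0],"fingers":0},
    {"translation":[-3.27,0,0.1],"delta_rot":[0,0,0],"fingers":0},
    {"translation":[-3.27,0,0.1],"delta_rot":[0,0,0],"fingers":0},
    {"translation":[-3.27,0,0.1],"delta_rot":[0,0,0],"fingers":0},
    {"translation":[-3.27,0,0.1],"delta_rot":[0,0,0],"fingers":0},
    {"translation":[-3.27,0,0.1],"delta_rot":[0,0,0],"fingers":0},
    {"translation":[-3.27,0,0.1],"delta_rot":[0,0,0],"fingers":0},
    {"translation":[-3.27,0,0.1],"delta_rot":[0,0,0],"fingers":0},
    {"translation":[-3.27,0,0.1],"delta_rot":[0,0,0],"fingers":0},
    {"translation":[-3.27,0,0.1],"delta_rot":[0,0,0],"fingers":0},
    {"translation":[-3.27,0,0.1],"delta_rot":[0,0,0],"fingers":0},
    {"translation":[-3.27,0,0.1],"delta_rot":[0,0,0],"fingers":0},
    {"translation":[-3.27,0,0.1],"delta_rot":[0,0,0],"fingers":0},
  ],
)

```text
time: 4.5
eef_pos: [0.4184, -0.2199, 0.2066]
tool_rot: [3.14, -0.001, 1.5]
contact_force: [1.2, 0.5, -0.7]
grip_width: 0.0003
```

>>> move_arm(
  deltas=[
    {"translation":[0,0,2.5],"delta_rot":[0,0,0],"fingers":0},
    {"translation":[0,0,2.5],"delta_rot":[0,0,0],"fingers":0},
    {"translation":[0,0,2.0],"delta_rot":[0,0,0],"fingers":0},
    {"translation":[0,0,1.5],"delta_rot":[0,0,0],"fingers":0},
    {"translation":[0,0,0.7],"delta_rot":[0,0,0],"fingers":0},
    {"translation":[0,0,0.5],"delta_rot":[0,0,0],"fingers":0},
    {"translation":[0,0,0],"delta_rot":[0,0,0],"fingers":0},
  ],
)

```text
time: 5.08
eef_pos: [0.4186, -0.2183, 0.109]
tool_rot: [-3.141, 0.0, 1.5]
contact_force: [-0.2, 0.2, -0.4]
grip_width: 0.0005
```

Run:
```python
from h import *
a=save("top","t1");b=save("scene","s1")
A=cv2.resize(a[100:240,310:450],(560,560),interpolation=cv2.INTER_CUBIC)
cv2.imwrite("pics/p1.png",cv2.resize(b[180:310,230:380],(800,693)[:2],interpolation=cv2.INTER_CUBIC)[:600,:,::-1])
cv2.imwrite("pics/p1t.png",A[:,:,::-1])
print(bot.get_obs()["eef_pos"].round(4))
```

```text
[ 0.4192 -0.2185  0.1099]
```

View pics/p1.png

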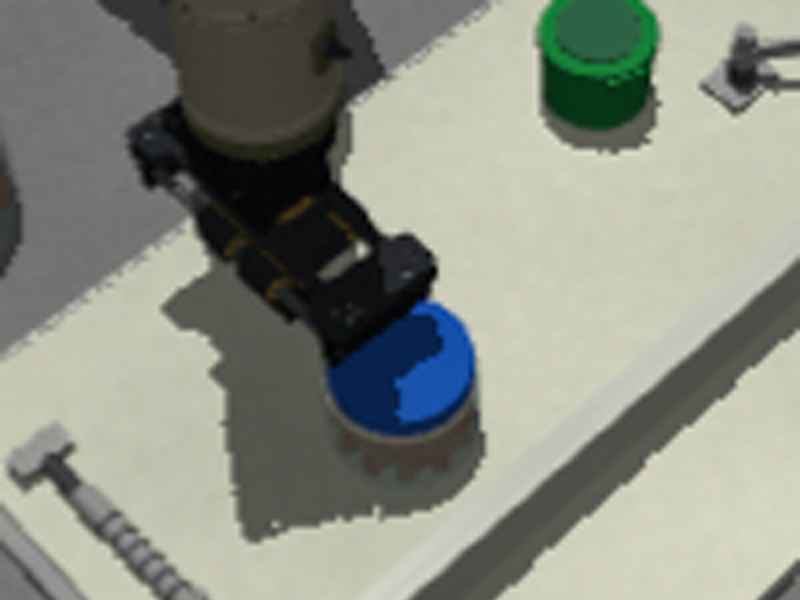

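>>> move_arm(
  deltas=[
    {"translation":[0,0,0.4],"delta_rot":[0,0,0],"fingers":0},
    {"translation":[0,0,0.4],"delta_rot":[0,0,0],"fingers":0},
    {"translation":[0.02,0.6,0],"delta_rot":[0,0,0],"fingers":0},
    {"translation":[0.02,0.6,0],"delta_rot":[0,0,0],"fingers":0},
    {"translation":[0.02,0.6,0],"delta_rot":[0,0,0],"fingers":0},
    {"translation":[0.02,0.4,0],"delta_rot":[0,0,0],"fingers":0},
    {"translation":[0.01,0.3,0],"delta_rot":[0,0,0],"fingers":0},
    {"translation":[0.01,0.3,0],"delta_rot":[0,0,0],"fingers":0},
    {"translation":[0.01,0.25,0],"delta_rot":[0,0,0],"fingers":0},
    {"translation":[0.01,0.25,0],"delta_rot":[0,0,0],"fingers":0},
    {"translation":[0.01,0.25,0],"delta_rot":[0,0,0],"fingers":0},
    {"translation":[0.01,0.25,0],"delta_rot":[0,0,0],"fingers":0},
    {"translation":[0.01,0.25,0],"delta_rot":[0,0,0],"fingers":0},
    {"translation":[0.01,0.25,0],"delta_rot":[0,0,0],"fingers":0},
    {"translation":[0.01,0.25,0],"delta_rot":[0,0,0],"fingers":0},
    {"translation":[0.01,0.25,0],"delta_rot":[0,0,0],"fingers":0},
  ],
)

```text
time: 6.52
eef_pos: [0.4668, -0.22, 0.1011]
tool_rot: [-3.141, -0.0, 1.5]
contact_force: [-1.0, 0.5, 0.0]
grip_width: 0.0005
```

>>> move_arm(
  deltas=[
    {"translation":[0.01,0.25,0],"delta_rot":[0,0,0],"fingers":0},
    {"translation":[0.01,0.25,0],"delta_rot":[0,0,0],"fingers":0},
    {"translation":[0.01,0.25,0],"delta_rot":[0,0,0],"fingers":0},
    {"translation":[0.01,0.25,0],"delta_rot":[0,0,0],"fingers":0},
    {"translation":[0.01,0.25,0],"delta_rot":[0,0,0],"fingers":0},
    {"translation":[0.01,0.25,0],"delta_rot":[0,0,0],"fingers":0},
    {"translation":[0.01,0.25,0],"delta_rot":[0,0,0],"fingers":0},
    {"translation":[0,0.15,0],"delta_rot":[0,0,0],"fingers":0},
    {"translation":[0,0.15,0],"delta_rot":[0,0,0],"fingers":0},
  ],
)

```text
time: 7.27
eef_pos: [0.4874, -0.2208, 0.1012]
tool_rot: [-3.141, -0.0, 1.5]
contact_force: [-2.3, 1.2, 0.1]
grip_width: 0.0004
```

```bash
cat > look.py <<'E'
from h import *
import sys
p=np.array([.6113,-.0004,.0141,-.0407])
def S2(w):
    c,s=np.cos(p[3]),np.sin(p[3]); d=np.array(w)[:2]-p[:2]; return np.round([c*d[0]+s*d[1],-s*d[0]+c*d[1]],4)
print("tcp",S2(bot.get_obs()["eef_pos"]),bot.get_obs()["contact_force"].round(1))
for c in ("top","scene"):
    im=save(c,sys.argv[1]+c); h=cv2.cvtColor(im,cv2.COLOR_RGB2HSV); m=cv2.inRange(h,(100,150,30),(130,255,255))
    n,l,s,ce=cv2.connectedComponentsWithStats(m)
    for j in range(1,n):
        w=onz(ce[j],c,p[2]+.072); q=S2(w)
        if s[j][4]>60 and -.2<q[0]<.05 and -.4<q[1]<.3:
            e=cv2.minEnclosingCircle(np.argwhere(l==j)[:,::-1].astype(np.float32))
            print(c,s[j].tolist(),"centroid",q,"circ",S2(onz(e[0],c,p[2]+.072)),round(e[1],1))
E
python3 look.py a
```

```text
tcp [-0.1149 -0.2252] [-2.3  1.2  0.1]
scene [298, 252, 28, 17, 219] centroid [-0.0377 -0.2407] circ [-0.0537 -0.231 ] 13.9
```

Pushing with ~2 N; continue in 1 mm rows, feeling for the rail.

>>> move_arm(
  deltas=[
    {"translation":[0,0.12,0],"delta_rot":[0,0,0],"fingers":0},
    {"translation":[0,0.12,0],"delta_rot":[0,0,0],"fingers":0},
    {"translation":[0,0.12,0],"delta_rot":[0,0,0],"fingers":0},
    {"translation":[0,0.12,0],"delta_rot":[0,0,0],"fingers":0},
  ],
)

```text
time: 7.7
eef_pos: [0.4921, -0.2211, 0.1012]
tool_rot: [-3.142, -0.0, 1.5]
contact_force: [-1.3, 0.4, -1.0]
grip_width: 0.0008
```

>>> move_arm(
  deltas=[
    {"translation":[0,0.1,0],"delta_rot":[0,0,0],"fingers":0},
    {"translation":[0,0.1,0],"delta_rot":[0,0,0],"fingers":0},
  ],
)

```text
time: 7.87
eef_pos: [0.4941, -0.2213, 0.1012]
tool_rot: [-3.142, -0.0, 1.5]
contact_force: [-1.8, 0.3, 0.6]
grip_width: 0.0007
```

>>> move_arm(
  deltas=[
    {"translation":[0,0.1,0],"delta_rot":[0,0,0],"fingers":0},
    {"translation":[0,0.1,0],"delta_rot":[0,0,0],"fingers":0},
  ],
)

```text
time: 8.03
eef_pos: [0.4961, -0.2213, 0.1012]
tool_rot: [-3.142, -0.0, 1.5]
contact_force: [-2.3, 0.9, 0.4]
grip_width: 0.0008
```

>>> move_arm(
  deltas=[
    {"translation":[0,0.1,0],"delta_rot":[0,0,0],"fingers":0},
    {"translation":[0,0.1,0],"delta_rot":[0,0,0],"fingers":0},
  ],
)

```text
time: 8.2
eef_pos: [0.4981, -0.2215, 0.1012]
tool_rot: [-3.142, -0.0, 1.5]
contact_force: [-2.5, -0.1, 0.3]
grip_width: 0.0007
```

>>> move_arm(
  deltas=[
    {"translation":[0,0.1,0],"delta_rot":[0,0,0],"fingers":0},
    {"translation":[0,0.1,0],"delta_rot":[0,0,0],"fingers":0},
  ],
)

```text
time: 8.37
eef_pos: [0.4991, -0.2216, 0.101]
tool_rot: [-3.139, -0.001, 1.5]
contact_force: [-11.6, 2.9, 8.1]
grip_width: 0.0005
```

>>> move_arm(
  deltas=[
    {"translation":[0,0.1,0],"delta_rot":[0,0,0],"fingers":0},
  ],
)

```text
time: 8.45
eef_pos: [0.4993, -0.2217, 0.1009]
tool_rot: [-3.138, -0.001, 1.499]
contact_force: [-16.9, 3.1, 13.0]
grip_width: 0.0003
```

>>> move_arm(
  deltas=[
    {"translation":[0,-0.2,0],"delta_rot":[0,0,0],"fingers":0},
  ],
)

```text
time: 8.53
eef_pos: [0.4984, -0.2217, 0.1011]
tool_rot: [-3.14, -0.0, 1.499]
contact_force: [-0.3, 1.4, 0.8]
grip_width: 0.0004
```

>>> move_arm(
  deltas=[
    {"translation":[0,-0.5,0],"delta_rot":[0,0,0],"fingers":0},
    {"translation":[0,-1.5,0],"delta_rot":[0,0,0],"fingers":0},
    {"translation":[0,-2.0,0],"delta_rot":[0,0,0],"fingers":0},
    {"translation":[0,-2.0,0],"delta_rot":[0,0,0],"fingers":0},
    {"translation":[0,-2.0,0],"delta_rot":[0,0,0],"fingers":0},
  ],
)

```text
time: 8.95
eef_pos: [0.4185, -0.2158, 0.1012]
tool_rot: [3.141, 0.0, 1.5]
contact_force: [-0.1, 0.2, 0.6]
grip_width: 0.0004
```

```bash
python3 look.py b
```

```text
tcp [-0.1838 -0.2231] [-0.1  0.2  0.6]
top [363, 141, 24, 20, 230] centroid [-0.0323 -0.2168] circ [-0.0418 -0.2264] 12.9
scene [301, 244, 28, 27, 586] centroid [-0.0431 -0.2288] circ [-0.0432 -0.229 ] 13.9
```

>>> move_arm(
  deltas=[
    {"translation":[-2.2,0.07,0],"delta_rot":[0,0,0],"fingers":0},
    {"translation":[-2.5,0.07,0],"delta_rot":[0,0,0],"fingers":0},
    {"translation":[-2.5,0.07,0],"delta_rot":[0,0,0],"fingers":0},
    {"translation":[-1.8,0.06,0],"delta_rot":[0,0,0],"fingers":0},
    {"translation":[0,0,0],"delta_rot":[0,0,0],"fingers":0},
    {"translation":[0.08,2.6,0],"delta_rot":[0,0,0],"fingers":0},
    {"translation":[0.09,3,0],"delta_rot":[0,0,0],"fingers":0},
    {"translation":[0.09,3,0],"delta_rot":[0,0,0],"fingers":0},
    {"translation":[0.09,3,0],"delta_rot":[0,0,0],"fingers":0},
    {"translation":[0.05,1.5,0],"delta_rot":[0,0,0],"fingers":0},
    {"translation":[0.02,0.7,0],"delta_rot":[0,0,0],"fingers":0},
    {"translation":[0,0,0],"delta_rot":[0,0,0],"fingers":0},
  ],
)

```text
time: 10.05
eef_pos: [0.5549, -0.3106, 0.1008]
tool_rot: [3.141, 0.0, 1.502]
contact_force: [-0.8, -0.5, 0.0]
grip_width: 0.0004
```

```bash
python3 look.py c
python3 - <<'E'
import cv2
b=cv2.imread("pics/ctop.png"); cv2.imwrite("pics/c_c.png",cv2.resize(b[100:220,180:460],(800,343),interpolation=cv2.INTER_CUBIC))
E
```

```text
tcp [-0.0437 -0.3123] [-0.8 -0.5  0. ]
scene [302, 244, 27, 27, 552] centroid [-0.0421 -0.2269] circ [-0.043  -0.2275] 13.5
```

View pics/c_c.png

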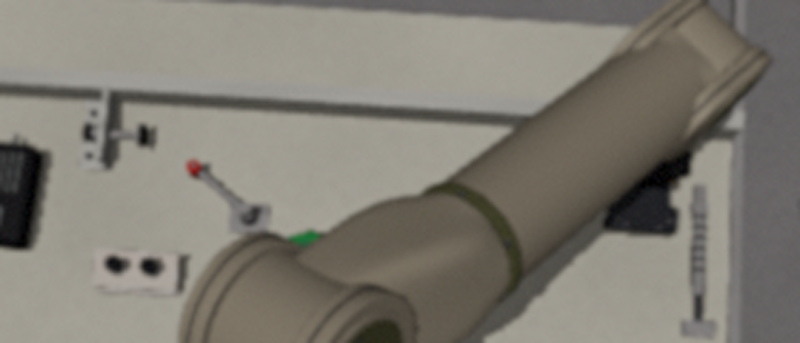

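>>> move_arm(
  deltas=[
    {"translation":[0.8,-0.02,0],"delta_rot":[0,0,0],"fingers":0},
    {"translation":[0.8,-0.02,0],"delta_rot":[0,0,0],"fingers":0},
    {"translation":[0.4,-0.01,0],"delta_rot":[0,0,0],"fingers":0},
    {"translation":[0.25,-0.01,0],"delta_rot":[0,0,0],"fingers":0},
    {"translation":[0.25,0,0],"delta_rot":[0,0,0],"fingers":0},
    {"translation":[0.25,-0.01,0],"delta_rot":[0,0,0],"fingers":0},
    {"translation":[0.25,0,0],"delta_rot":[0,0,0],"fingers":0},
    {"translation":[0.25,-0.01,0],"delta_rot":[0,0,0],"fingers":0},
    {"translation":[0.25,0,0],"delta_rot":[0,0,0],"fingers":0},
    {"translation":[0.25,-0.01,0],"delta_rot":[0,0,0],"fingers":0},
    {"translation":[0.25,0,0],"delta_rot":[0,0,0],"fingers":0},
    {"translation":[0.25,-0.01,0],"delta_rot":[0,0,0],"fingers":0},
    {"translation":[0.25,-0.01,0],"delta_rot":[0,0,0],"fingers":0},
  ],
)

```text
time: 11.23
eef_pos: [0.5555, -0.2665, 0.1012]
tool_rot: [3.142, 0.0, 1.5]
contact_force: [-0.6, -2.1, 0.6]
grip_width: 0.0005
```

```bash
python3 look.py d
```

```text
tcp [-0.0449 -0.2681] [-0.6 -2.1  0.6]
scene [314, 242, 18, 22, 277] centroid [-0.038  -0.1974] circ [-0.0374 -0.1996] 12.1
```

>>> move_arm(
  deltas=[
    {"translation":[0.3,-0.01,0],"delta_rot":[0,0,0],"fingers":0},
    {"translation":[0.3,-0.01,0],"delta_rot":[0,0,0],"fingers":0},
    {"translation":[0.3,0,0],"delta_rot":[0,0,0],"fingers":0},
    {"translation":[0.3,-0.01,0],"delta_rot":[0,0,0],"fingers":0},
    {"translation":[0.3,-0.01,0],"delta_rot":[0,0,0],"fingers":0},
    {"translation":[0.3,0,0],"delta_rot":[0,0,0],"fingers":0},
    {"translation":[0.3,-0.01,0],"delta_rot":[0,0,0],"fingers":0},
    {"translation":[0.3,-0.01,0],"delta_rot":[0,0,0],"fingers":0},
    {"translation":[0.3,-0.01,0],"delta_rot":[0,0,0],"fingers":0},
    {"translation":[0.3,-0.01,0],"delta_rot":[0,0,0],"fingers":0},
    {"translation":[0.3,0,0],"delta_rot":[0,0,0],"fingers":0},
    {"translation":[0.3,-0.01,0],"delta_rot":[0,0,0],"fingers":0},
    {"translation":[0.3,-0.01,0],"delta_rot":[0,0,0],"fingers":0},
    {"translation":[0.3,0,0],"delta_rot":[0,0,0],"fingers":0},
    {"translation":[0.3,-0.01,0],"delta_rot":[0,0,0],"fingers":0},
  ],
)

```text
time: 12.58
eef_pos: [0.5576, -0.2213, 0.1012]
tool_rot: [-3.142, -0.0, 1.5]
contact_force: [-0.7, -0.8, 0.3]
grip_width: 0.0005
```

```bash
python3 look.py e
python3 - <<'E'
import cv2
b=cv2.imread("pics/escene.png"); cv2.imwrite("pics/e_c.png",cv2.resize(b[170:290,250:410],(800,600),interpolation=cv2.INTER_CUBIC))
E
```

```text
tcp [-0.0446 -0.2229] [-0.7 -0.8  0.3]
scene [326, 233, 17, 21, 245] centroid [-0.0375 -0.1506] circ [-0.037  -0.1516] 11.4
```

View pics/e_c.png

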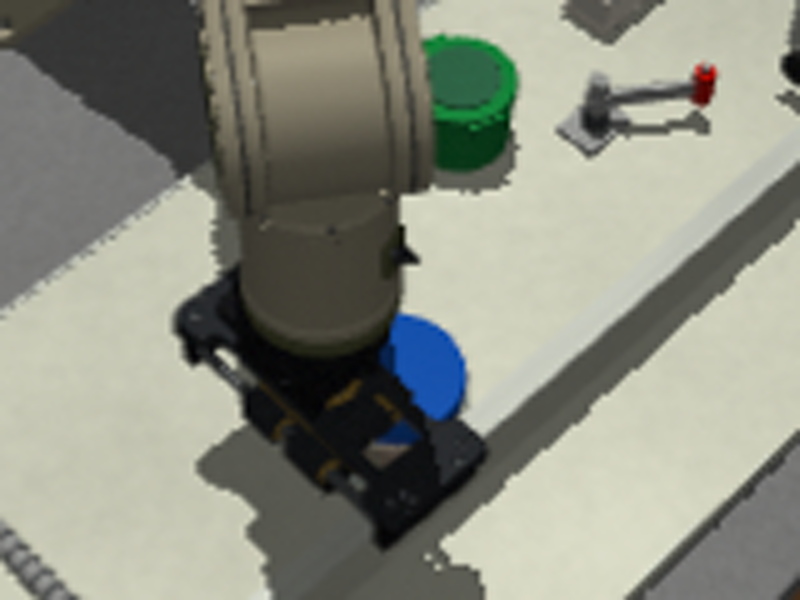

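```bash
cat >> look.py <<'E'
        if c=="scene" and s[j][4]>60 and -.2<q[0]<.05 and -.4<q[1]<.3:
            from scipy.optimize import least_squares
            cn=max(cv2.findContours((l==j).astype(np.uint8),0,1)[0],key=len)[:,0]
            P=np.array([S2(onz(u,c,p[2]+.072)) for u in cn]); 
            r=least_squares(lambda a:np.hypot(*(P-a).T)-.0418,[-.044,P[:,1].max()-.042],loss="cauchy",f_scale=.001)
            print("lidfit",r.x.round(4),"inl",(abs(np.hypot(*(P-r.x).T)-.0418)<.002).sum(),len(P))
E
python3 look.py e2
```

```text
tcp [-0.0445 -0.2223] [-0.6 -0.5 -0.9]
scene [326, 233, 17, 21, 246] centroid [-0.0378 -0.1507] circ [-0.0381 -0.1526] 11.2
lidfit [-0.0466 -0.1683] inl 27 52
```

>>> move_arm(
  deltas=[
    {"translation":[0.4,-0.01,0],"delta_rot":[0,0,0],"fingers":0},
    {"translation":[0.4,-0.01,0],"delta_rot":[0,0,0],"fingers":0},
    {"translation":[0.4,-0.01,0],"delta_rot":[0,0,0],"fingers":0},
    {"translation":[0.4,-0.01,0],"delta_rot":[0,0,0],"fingers":0},
    {"translation":[0.4,-0.01,0],"delta_rot":[0,0,0],"fingers":0},
    {"translation":[0.4,-0.01,0],"delta_rot":[0,0,0],"fingers":0},
    {"translation":[0.4,-0.01,0],"delta_rot":[0,0,0],"fingers":0},
    {"translation":[0.4,-0.01,0],"delta_rot":[0,0,0],"fingers":0},
    {"translation":[0.4,-0.01,0],"delta_rot":[0,0,0],"fingers":0},
    {"translation":[0.4,-0.01,0],"delta_rot":[0,0,0],"fingers":0},
    {"translation":[0.4,-0.01,0],"delta_rot":[0,0,0],"fingers":0},
    {"translation":[0.4,-0.01,0],"delta_rot":[0,0,0],"fingers":0},
    {"translation":[0.4,-0.01,0],"delta_rot":[0,0,0],"fingers":0},
    {"translation":[0.4,-0.01,0],"delta_rot":[0,0,0],"fingers":0},
    {"translation":[0.4,-0.01,0],"delta_rot":[0,0,0],"fingers":0},
    {"translation":[0.4,-0.01,0],"delta_rot":[0,0,0],"fingers":0},
  ],
)

```text
time: 14.12
eef_pos: [0.5606, -0.1572, 0.1012]
tool_rot: [3.142, -0.0, 1.5]
contact_force: [-1.0, -2.6, 0.8]
grip_width: 0.0004
```

```bash
python3 look.py f
```

```text
tcp [-0.0443 -0.1587] [-1.  -2.6  0.8]
scene [341, 221, 17, 20, 204] centroid [-0.0371 -0.0851] circ [-0.0357 -0.0849] 10.7
lidfit [-0.0464 -0.1044] inl 25 47
```

```bash
sed -i 's/im=save(c,sys.argv\[1\]+c)/im=save(c,sys.argv[1]+c) if len(sys.argv)<3 else cv2.imread(f"pics\/{sys.argv[1]}{c}.png")[:,:,::-1].copy()/' look.py; for i in b c d e; do python3 look.py $i x | grep lidfit; done
```

```text
lidfit [-0.044  -0.2282] inl 58 76
lidfit [-0.0446 -0.2284] inl 42 74
lidfit [-0.0459 -0.2143] inl 27 55
lidfit [-0.0466 -0.1683] inl 27 51
```

>>> move_arm(
  deltas=[
    {"translation":[0.4,0.02,0],"delta_rot":[0,0,0],"fingers":0},
    {"translation":[0.4,0.02,0],"delta_rot":[0,0,0],"fingers":0},
    {"translation":[0.4,0.02,0],"delta_rot":[0,0,0],"fingers":0},
    {"translation":[0.4,0.02,0],"delta_rot":[0,0,0],"fingers":0},
    {"translation":[0.4,0.02,0],"delta_rot":[0,0,0],"fingers":0},
    {"translation":[0.4,0.02,0],"delta_rot":[0,0,0],"fingers":0},
    {"translation":[0.4,0.02,0],"delta_rot":[0,0,0],"fingers":0},
    {"translation":[0.4,0.02,0],"delta_rot":[0,0,0],"fingers":0},
    {"translation":[0.4,0.02,0],"delta_rot":[0,0,0],"fingers":0},
    {"translation":[0.4,0.02,0],"delta_rot":[0,0,0],"fingers":0},
  ],
)

```text
time: 15.05
eef_pos: [0.5654, -0.1174, 0.1012]
tool_rot: [-3.142, -0.0, 1.5]
contact_force: [-0.4, -1.4, -0.4]
grip_width: 0.0007
```

```bash
python3 look.py g
```

```text
tcp [-0.0411 -0.1188] [-0.4 -1.4 -0.4]
scene [352, 214, 14, 19, 169] centroid [-0.0357 -0.0437] circ [-0.0344 -0.0429] 9.7
lidfit [-0.0472 -0.0643] inl 20 41
```

```bash
cat > t.py <<'E'
from h import *
from scipy.optimize import least_squares
p=np.array([.6113,-.0004,.0141,-.0407])
def S2(w):
    c,s=np.cos(p[3]),np.sin(p[3]); d=np.array(w)[:2]-p[:2]; return np.array([c*d[0]+s*d[1],-s*d[0]+c*d[1]])
def pts(n,lo,hi):
    im=cv2.imread(f"pics/{n}scene.png"); m=cv2.inRange(cv2.cvtColor(im,cv2.COLOR_BGR2HSV),(100,150,30),(130,255,255))
    cn=max((c for c in cv2.findContours(m,0,1)[0] if 285<c[:,0,0].mean()<420 and c[:,0,1].mean()<260 and c[:,0,1].mean()>120),key=len)[:,0]
    return np.array([S2(onz(u,"scene",p[2]+.072)) for u in cn])
def fit(P,R,sel=None):
    a=np.array([-.044,P[:,1].max()-.042])
    for _ in range(5):
        d=P-a; th=np.arctan2(d[:,1],d[:,0]); k=np.ones(len(P),bool) if sel is None else (th>sel[0])&(th<sel[1])
        a=least_squares(lambda a:np.hypot(*(P[k]-a).T)-R,a,loss="cauchy",f_scale=.001).x
    return a,th,abs(np.hypot(*(P-a).T)-R)<.002
import sys
for n in "bcdefg" if len(sys.argv)<2 else sys.argv[1:]:
    P=pts(n,0,0); o=[]
    for sel in (None,(.2,2.2),(.5,2.2),(.5,1.9)):
        a,th,k=fit(P,.0418,sel); o.append(a.round(4).tolist())
    print(n,o,np.sort(th[k])[[0,-1]].round(2))
E
python3 t.py
```

```text
b [[-0.044, -0.2282], [-0.0462, -0.2282], [-0.0464, -0.2282], [-0.0464, -0.2282]] [-2.83  3.11]
c [[-0.0446, -0.2284], [-0.0462, -0.2282], [-0.0464, -0.2282], [-0.0464, -0.2282]] [-1.11  3.11]
d [[-0.0459, -0.2143], [-0.0471, -0.2141], [-0.0478, -0.214], [-0.048, -0.214]] [-0.16  2.23]
e [[-0.0466, -0.1683], [-0.0469, -0.1681], [-0.0473, -0.1681], [-0.0477, -0.1678]] [-0.08  2.3 ]
f [[-0.0464, -0.1044], [-0.0467, -0.1043], [-0.0476, -0.1042], [-0.046, -0.1046]] [0.02 2.2 ]
g [[-0.0471, -0.0643], [-0.047, -0.0643], [-0.0479, -0.064], [-0.048, -0.064]] [0.03 2.  ]
```

>>> move_arm(
  deltas=[
    {"translation":[0.4,-0.01,0],"delta_rot":[0,0,0],"fingers":0},
    {"translation":[0.4,-0.01,0],"delta_rot":[0,0,0],"fingers":0},
    {"translation":[0.4,-0.01,0],"delta_rot":[0,0,0],"fingers":0},
    {"translation":[0.4,-0.01,0],"delta_rot":[0,0,0],"fingers":0},
    {"translation":[0.4,-0.01,0],"delta_rot":[0,0,0],"fingers":0},
    {"translation":[0.4,-0.01,0],"delta_rot":[0,0,0],"fingers":0},
    {"translation":[0.4,-0.01,0],"delta_rot":[0,0,0],"fingers":0},
    {"translation":[0.4,-0.01,0],"delta_rot":[0,0,0],"fingers":0},
    {"translation":[0.4,-0.01,0],"delta_rot":[0,0,0],"fingers":0},
    {"translation":[0.4,-0.01,0],"delta_rot":[0,0,0],"fingers":0},
    {"translation":[0.4,-0.01,0],"delta_rot":[0,0,0],"fingers":0},
    {"translation":[0.4,-0.01,0],"delta_rot":[0,0,0],"fingers":0},
    {"translation":[0.4,-0.01,0],"delta_rot":[0,0,0],"fingers":0},
    {"translation":[0.4,-0.01,0],"delta_rot":[0,0,0],"fingers":0},
  ],
)

```text
time: 16.32
eef_pos: [0.568, -0.0615, 0.1012]
tool_rot: [-3.142, -0.0, 1.5]
contact_force: [-0.2, -2.3, 1.2]
grip_width: 0.0003
```

```bash
python3 look.py i; python3 t.py i
```

```text
tcp [-0.0408 -0.0628] [-0.2 -2.3  1.2]
scene [364, 205, 14, 17, 146] centroid [-0.0353  0.0139] circ [-0.033   0.0147] 8.9
lidfit [-0.047  -0.0075] inl 19 39
i [[-0.047, -0.0075], [-0.0469, -0.0075], [-0.0476, -0.0074], [-0.048, -0.007]] [0.11 1.97]
```

Still on the rail. Continue to y ≈ 0.10.

>>> move_arm(
  deltas=[
    {"translation":[0.4,-0.01,0],"delta_rot":[0,0,0],"fingers":0},
    {"translation":[0.4,-0.01,0],"delta_rot":[0,0,0],"fingers":0},
    {"translation":[0.4,-0.01,0],"delta_rot":[0,0,0],"fingers":0},
    {"translation":[0.4,-0.01,0],"delta_rot":[0,0,0],"fingers":0},
    {"translation":[0.4,-0.01,0],"delta_rot":[0,0,0],"fingers":0},
    {"translation":[0.4,-0.01,0],"delta_rot":[0,0,0],"fingers":0},
    {"translation":[0.4,-0.01,0],"delta_rot":[0,0,0],"fingers":0},
    {"translation":[0.4,-0.01,0],"delta_rot":[0,0,0],"fingers":0},
    {"translation":[0.4,-0.01,0],"delta_rot":[0,0,0],"fingers":0},
    {"translation":[0.4,-0.01,0],"delta_rot":[0,0,0],"fingers":0},
    {"translation":[0.4,-0.01,0],"delta_rot":[0,0,0],"fingers":0},
    {"translation":[0.4,-0.01,0],"delta_rot":[0,0,0],"fingers":0},
    {"translation":[0.4,-0.01,0],"delta_rot":[0,0,0],"fingers":0},
    {"translation":[0.4,-0.01,0],"delta_rot":[0,0,0],"fingers":0},
  ],
)

```text
time: 17.58
eef_pos: [0.5706, -0.0055, 0.1012]
tool_rot: [-3.142, -0.0, 1.5]
contact_force: [-0.1, -2.2, -0.7]
grip_width: 0.0001
```

>>> move_arm(
  deltas=[
    {"translation":[0.4,-0.01,0],"delta_rot":[0,0,0],"fingers":0},
    {"translation":[0.4,-0.01,0],"delta_rot":[0,0,0],"fingers":0},
    {"translation":[0.4,-0.01,0],"delta_rot":[0,0,0],"fingers":0},
    {"translation":[0.4,-0.01,0],"delta_rot":[0,0,0],"fingers":0},
    {"translation":[0.4,-0.01,0],"delta_rot":[0,0,0],"fingers":0},
    {"translation":[0.4,-0.01,0],"delta_rot":[0,0,0],"fingers":0},
    {"translation":[0.4,-0.01,0],"delta_rot":[0,0,0],"fingers":0},
    {"translation":[0.4,-0.01,0],"delta_rot":[0,0,0],"fingers":0},
    {"translation":[0.4,-0.01,0],"delta_rot":[0,0,0],"fingers":0},
    {"translation":[0.4,-0.01,0],"delta_rot":[0,0,0],"fingers":0},
    {"translation":[0.4,-0.01,0],"delta_rot":[0,0,0],"fingers":0},
    {"translation":[0.4,-0.01,0],"delta_rot":[0,0,0],"fingers":0},
  ],
)

```text
time: 18.58
eef_pos: [0.5728, 0.0424, 0.1012]
tool_rot: [-3.142, -0.0, 1.5]
contact_force: [0.9, -1.4, -1.1]
grip_width: 0.0003
```

```bash
python3 look.py j; python3 t.py j
```

```text
tcp [-0.0402  0.0412] [ 0.9 -1.4 -1.1]
scene [387, 188, 12, 15, 105] centroid [-0.0354  0.1213] circ [-0.0326  0.1219] 7.8
lidfit [-0.0473  0.0972] inl 17 33
j [[-0.0473, 0.0972], [-0.0473, 0.0972], [-0.0471, 0.0971], [-0.0475, 0.0974]] [0.22 1.88]
```

>>> move_arm(
  deltas=[
    {"translation":[0.35,-0.01,0],"delta_rot":[0,0,0],"fingers":0},
    {"translation":[0.35,-0.01,0],"delta_rot":[0,0,0],"fingers":0},
    {"translation":[0.35,-0.01,0],"delta_rot":[0,0,0],"fingers":0},
    {"translation":[0.35,-0.01,0],"delta_rot":[0,0,0],"fingers":0},
    {"translation":[0.35,-0.01,0],"delta_rot":[0,0,0],"fingers":0},
    {"translation":[0.35,-0.01,0],"delta_rot":[0,0,0],"fingers":0},
    {"translation":[0.35,-0.01,0],"delta_rot":[0,0,0],"fingers":0},
    {"translation":[0.35,-0.01,0],"delta_rot":[0,0,0],"fingers":0},
    {"translation":[0.2,0,0],"delta_rot":[0,0,0],"fingers":0},
    {"translation":[0.2,-0.01,0],"delta_rot":[0,0,0],"fingers":0},
    {"translation":[0.2,0,0],"delta_rot":[0,0,0],"fingers":0},
    {"translation":[0.2,-0.01,0],"delta_rot":[0,0,0],"fingers":0},
    {"translation":[0.2,0,0],"delta_rot":[0,0,0],"fingers":0},
  ],
)

```text
time: 19.77
eef_pos: [0.5744, 0.0797, 0.1012]
tool_rot: [-3.141, 0.0, 1.499]
contact_force: [-1.5, -4.1, 1.6]
grip_width: 0.0003
```

>>> move_arm(
  deltas=[
    {"translation":[0.2,-0.01,0],"delta_rot":[0,0,0],"fingers":0},
    {"translation":[0.2,0,0],"delta_rot":[0,0,0],"fingers":0},
    {"translation":[0.2,-0.01,0],"delta_rot":[0,0,0],"fingers":0},
    {"translation":[0.2,0,0],"delta_rot":[0,0,0],"fingers":0},
  ],
)

```text
time: 20.1
eef_pos: [0.5748, 0.088, 0.1012]
tool_rot: [-3.141, 0.0, 1.5]
contact_force: [-1.2, -4.3, 1.5]
grip_width: 0.0007
```

>>> move_arm(
  deltas=[
    {"translation":[0.2,-0.01,0],"delta_rot":[0,0,0],"fingers":0},
    {"translation":[0.2,0,0],"delta_rot":[0,0,0],"fingers":0},
    {"translation":[0.2,-0.01,0],"delta_rot":[0,0,0],"fingers":0},
    {"translation":[0.2,0,0],"delta_rot":[0,0,0],"fingers":0},
  ],
)

```text
time: 20.43
eef_pos: [0.5751, 0.0962, 0.1012]
tool_rot: [-3.141, 0.0, 1.5]
contact_force: [-1.2, -5.5, 2.5]
grip_width: 0.0005
```

>>> move_arm(
  deltas=[
    {"translation":[0.2,-0.01,0],"delta_rot":[0,0,0],"fingers":0},
    {"translation":[0.2,0,0],"delta_rot":[0,0,0],"fingers":0},
    {"translation":[0.2,-0.01,0],"delta_rot":[0,0,0],"fingers":0},
    {"translation":[0.2,0,0],"delta_rot":[0,0,0],"fingers":0},
  ],
)

```text
time: 20.77
eef_pos: [0.5755, 0.1042, 0.1012]
tool_rot: [-3.141, -0.0, 1.5]
contact_force: [-1.8, -2.9, 2.0]
grip_width: 0.0005
```

```bash
python3 look.py k; python3 t.py k;  python3 - <<'E'
import cv2
b=cv2.imread("pics/kscene.png"); cv2.imwrite("pics/k_c.png",cv2.resize(b[140:230,340:460],(800,600),interpolation=cv2.INTER_CUBIC))
E
```

```text
tcp [-0.04   0.103] [-1.8 -2.9  2. ]
scene [399, 179, 12, 13, 91] centroid [-0.0354  0.1862] circ [-0.0335  0.184 ] 7.2
lidfit [-0.0464  0.16  ] inl 14 31
k [[-0.0464, 0.16], [-0.0464, 0.16], [-0.0453, 0.1595], [-0.046, 0.1602]] [0.31 1.87]
```

View pics/k_c.png

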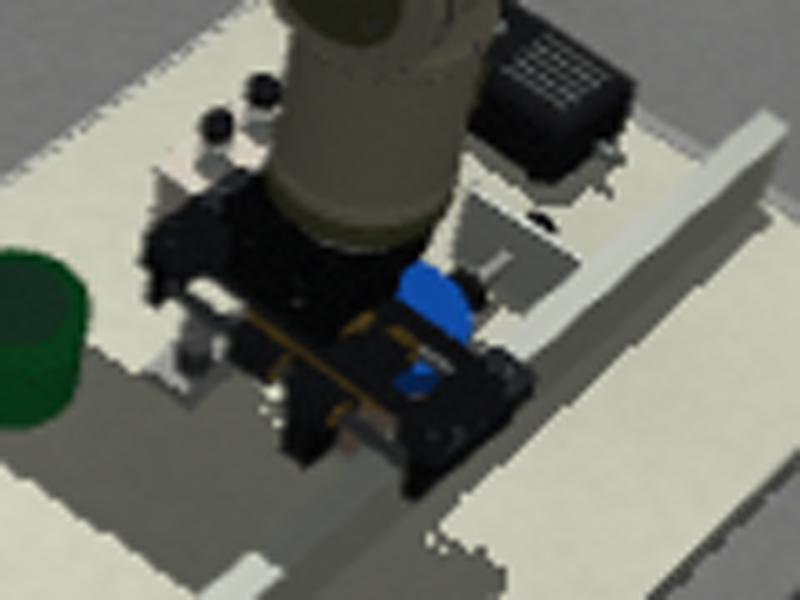

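>>> move_arm(
  deltas=[
    {"translation":[0.2,-0.01,0],"delta_rot":[0,0,0],"fingers":0},
    {"translation":[0.2,0,0],"delta_rot":[0,0,0],"fingers":0},
    {"translation":[0.2,-0.01,0],"delta_rot":[0,0,0],"fingers":0},
    {"translation":[0.2,0,0],"delta_rot":[0,0,0],"fingers":0},
    {"translation":[0.2,-0.01,0],"delta_rot":[0,0,0],"fingers":0},
  ],
)

```text
time: 21.28
eef_pos: [0.5759, 0.1142, 0.1012]
tool_rot: [-3.141, -0.0, 1.5]
contact_force: [-1.6, -4.2, 1.1]
grip_width: 0.0003
```

>>> move_arm(
  deltas=[
    {"translation":[0.15,0,0],"delta_rot":[0,0,0],"fingers":0},
    {"translation":[0.15,-0.01,0],"delta_rot":[0,0,0],"fingers":0},
    {"translation":[0.15,0,0],"delta_rot":[0,0,0],"fingers":0},
  ],
)

```text
time: 21.53
eef_pos: [0.5762, 0.1187, 0.1012]
tool_rot: [-3.141, -0.0, 1.5]
contact_force: [-2.6, -3.9, 1.6]
grip_width: 0.0004
```

>>> move_arm(
  deltas=[
    {"translation":[0.1,0,0],"delta_rot":[0,0,0],"fingers":0},
    {"translation":[0.1,-0.01,0],"delta_rot":[0,0,0],"fingers":0},
    {"translation":[0.1,0,0],"delta_rot":[0,0,0],"fingers":0},
  ],
)

```text
time: 21.78
eef_pos: [0.5763, 0.1216, 0.1012]
tool_rot: [-3.141, -0.0, 1.5]
contact_force: [-2.0, -3.2, 0.4]
grip_width: 0.0004
```

>>> move_arm(
  deltas=[
    {"translation":[0.1,0,0],"delta_rot":[0,0,0],"fingers":0},
    {"translation":[0.1,-0.01,0],"delta_rot":[0,0,0],"fingers":0},
    {"translation":[0.1,0,0],"delta_rot":[0,0,0],"fingers":0},
  ],
)

```text
time: 22.03
eef_pos: [0.5764, 0.1247, 0.1012]
tool_rot: [-3.142, -0.0, 1.5]
contact_force: [-1.1, -4.0, 0.9]
grip_width: 0.0004
```

>>> move_arm(
  deltas=[
    {"translation":[0.1,0,0],"delta_rot":[0,0,0],"fingers":0},
    {"translation":[0.1,-0.01,0],"delta_rot":[0,0,0],"fingers":0},
  ],
)

```text
time: 22.2
eef_pos: [0.5765, 0.1266, 0.1012]
tool_rot: [-3.142, -0.0, 1.5]
contact_force: [-0.9, -3.2, -0.5]
grip_width: 0.0006
```

>>> move_arm(
  deltas=[
    {"translation":[0.1,0,0],"delta_rot":[0,0,0],"fingers":0},
    {"translation":[0.1,-0.01,0],"delta_rot":[0,0,0],"fingers":0},
  ],
)

```text
time: 22.37
eef_pos: [0.5765, 0.1287, 0.1012]
tool_rot: [-3.142, -0.0, 1.5]
contact_force: [-1.2, -2.5, -0.1]
grip_width: 0.0005
```

>>> move_arm(
  deltas=[
    {"translation":[0.1,0,0],"delta_rot":[0,0,0],"fingers":0},
    {"translation":[0.1,-0.01,0],"delta_rot":[0,0,0],"fingers":0},
  ],
)

```text
time: 22.53
eef_pos: [0.5765, 0.1306, 0.1012]
tool_rot: [-3.142, -0.0, 1.5]
contact_force: [-1.7, -4.0, 0.1]
grip_width: 0.0004
```

>>> move_arm(
  deltas=[
    {"translation":[0.1,0,0],"delta_rot":[0,0,0],"fingers":0},
    {"translation":[0.1,-0.01,0],"delta_rot":[0,0,0],"fingers":0},
  ],
)

```text
time: 22.7
eef_pos: [0.5766, 0.1315, 0.1012]
tool_rot: [-3.142, 0.001, 1.499]
contact_force: [-2.3, -8.4, 1.6]
grip_width: 0.0002
```

```bash
python3 look.py l; python3 t.py l
```

```text
tcp [-0.04    0.1304] [-2.3 -8.4  1.6]
scene [404, 175, 12, 12, 80] centroid [-0.0355  0.213 ] circ [-0.0343  0.2124] 6.8
lidfit [-0.0452  0.1856] inl 13 28
l [[-0.0453, 0.1856], [-0.0453, 0.1856], [-0.0449, 0.1855], [-0.0453, 0.1858]] [0.56 1.94]
```

>>> move_arm(
  deltas=[
    {"translation":[0.1,0,0],"delta_rot":[0,0,0],"fingers":0},
  ],
)

```text
time: 22.88
eef_pos: [0.5766, 0.1319, 0.1012]
tool_rot: [-3.141, 0.002, 1.499]
contact_force: [-2.7, -9.0, 1.5]
grip_width: 0.0004
```

>>> move_arm(
  deltas=[
    {"translation":[0.05,0,0],"delta_rot":[0,0,0],"fingers":0},
    {"translation":[0,0,0],"delta_rot":[0,0,0],"fingers":0},
    {"translation":[0,0,0],"delta_rot":[0,0,0],"fingers":0},
  ],
)

```text
time: 23.13
eef_pos: [0.5766, 0.1321, 0.1012]
tool_rot: [-3.141, 0.002, 1.498]
contact_force: [-2.8, -9.4, 1.6]
grip_width: 0.0
```

>>> move_arm(
  deltas=[
    {"translation":[-0.05,0,0],"delta_rot":[0,0,0],"fingers":0},
    {"translation":[-0.05,0,0],"delta_rot":[0,0,0],"fingers":0},
    {"translation":[-0.05,0,0],"delta_rot":[0,0,0],"fingers":0},
    {"translation":[-0.05,0,0],"delta_rot":[0,0,0],"fingers":0},
    {"translation":[-0.05,0,0],"delta_rot":[0,0,0],"fingers":0},
    {"translation":[-0.05,0,0],"delta_rot":[0,0,0],"fingers":0},
    {"translation":[-0.1,0,0],"delta_rot":[0,0,0],"fingers":0},
    {"translation":[-0.1,0,0],"delta_rot":[0,0,0],"fingers":0},
    {"translation":[-0.2,0.01,0],"delta_rot":[0,0,0],"fingers":0},
    {"translation":[-0.5,0.01,0],"delta_rot":[0,0,0],"fingers":0},
    {"translation":[-1.0,0.02,0],"delta_rot":[0,0,0],"fingers":0},
    {"translation":[-1.5,0.04,0],"delta_rot":[0,0,0],"fingers":0},
    {"translation":[-1.5,0.04,0],"delta_rot":[0,0,0],"fingers":0},
    {"translation":[0,0,-2],"delta_rot":[0,0,0],"fingers":0},
    {"translation":[0,0,-3],"delta_rot":[0,0,0],"fingers":0},
    {"translation":[0,0,-3],"delta_rot":[0,0,0],"fingers":0},
    {"translation":[-1,0,-3],"delta_rot":[0,0,0],"fingers":0},
    {"translation":[-3,0,-2],"delta_rot":[0,0,0],"fingers":0},
    {"translation":[-3,0,0],"delta_rot":[0,0,0],"fingers":0},
    {"translation":[-3,0,0],"delta_rot":[0,0,0],"fingers":0},
  ],
)

```text
time: 24.8
eef_pos: [0.5671, -0.0204, 0.2327]
tool_rot: [3.139, -0.001, 1.499]
contact_force: [0.5, -0.2, 0.2]
grip_width: 0.0003
```

>>> move_arm(
  deltas=[
    {"translation":[-3,0,0],"delta_rot":[0,0,0],"fingers":0},
    {"translation":[-3,0,0],"delta_rot":[0,0,0],"fingers":0},
    {"translation":[-3,0,0],"delta_rot":[0,0,0],"fingers":0},
    {"translation":[-3,0,0],"delta_rot":[0,0,0],"fingers":0},
    {"translation":[-3,0,0],"delta_rot":[0,0,0],"fingers":0},
    {"translation":[0,0,0],"delta_rot":[0,0,0],"fingers":0},
  ],
)

```text
time: 25.3
eef_pos: [0.5537, -0.1758, 0.2318]
tool_rot: [3.141, 0.003, 1.49]
contact_force: [-0.3, -0.5, -0.7]
grip_width: 0.0003
```

```bash
python3 look.py m; python3 t.py m;  python3 - <<'E'
import cv2, numpy as np
b=cv2.imread("pics/mscene.png");a=cv2.imread("pics/mtop.png"); cv2.imwrite("pics/m_c.png",np.hstack([cv2.resize(b[130:230,340:460],(400,333),interpolation=cv2.INTER_CUBIC),cv2.resize(a[110:226,170:309],(400,333),interpolation=cv2.INTER_CUBIC)]))
E
```

```text
tcp [-0.0504 -0.1776] [-0.3 -0.5 -0.7]
top [229, 133, 28, 25, 531] centroid [-0.046   0.1822] circ [-0.0454  0.1837] 13.7
scene [391, 174, 25, 21, 414] centroid [-0.0421  0.1817] circ [-0.0429  0.1841] 12.3
lidfit [-0.0438  0.1854] inl 32 64
m [[-0.0438, 0.1853], [-0.0461, 0.1859], [-0.0457, 0.1861], [-0.0453, 0.1859]] [-3.09  3.04]
```

View pics/m_c.png

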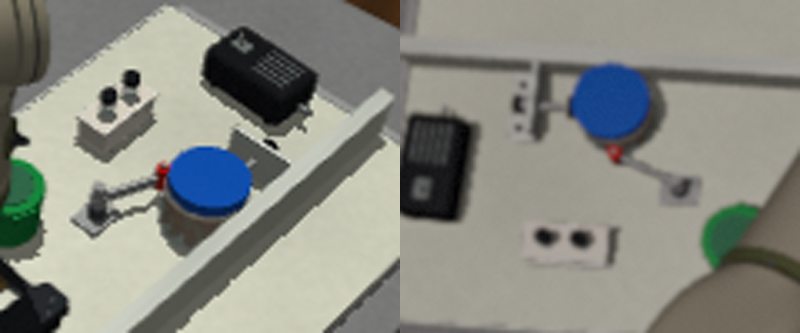

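```bash
python3 -c "
from rig import workorder
print(workorder.close_job())"
```

```text
the job is handed in; nothing more can be done
None
```

I put the jar away and handed the job in at about 25 s of the 72 s; no verdict was reported.

I pushed the 90 mm jar back to the rail and slid it left along the rail past the red roller. I then pressed it onto the rubber buffer with about 9 N and backed off slowly.

**Last checks:**
- **Position:** the pictures put the jar on the rail, with its axis at about y 0.185 m. That is roughly 16 mm left of the roller's rest point, the same as while it was pressed, and the roller is closed in behind it.
- **Robot and bystanders:** the arm is clear. The vial stand and air pump look unmoved. The tub was partly hidden, and I did not check the scraper in the last picture.

**Doubts:**
- **Force at the rail:** while I was feeling for the rail, the wrist force reached about 17 N sideways plus 13 N upwards for one step, about 21 N in all. I backed off at once, but I can't rule out that the contact force briefly passed the 20 N limit.
- **Force on the buffer:** what is left on the buffer after release could not be measured directly. I judge it from the jar not having visibly moved.
- **Lid position while sliding:** the lid fits read 2–3 mm off the rail. Refitting the earlier on-rail picture over the same part of the lid left under 2 mm unexplained, so I treated the jar as touching.

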